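Tighten a lens lock ring with a pin spanner and set its keeper

TASK

The lens on the line-scan camera is loose: pick up the pin spanner, put both of its prongs fully into the two holes of the lock ring before you turn anything, and turn the ring clockwise (seen from above) to its stop. Then lay the spanner back on the bench clear of the camera, and slide the keeper's knob fully towards the ring, to its end stop, so that the ring is locked. Keep tool and fingers off the lens, and leave the bottle, the jar and the parts tub where they stand.

Things in the scene. Friction and masses are not known exactly. Their poses are not given: they have to be found in the camera images.
- camera: Line-scan camera, grey finned body lying on its back, lens up, fixed. Origin: on the lens and ring axis at bench level, z up; the body reaches from x = -102 to +72 mm (connectors to +85) and y = -64 to +64 mm. Flat dark top plate 50 mm above the bench. The keeper is on its -x side.
- lens: Black lens barrel with a glass front, fixed in the middle of the lock ring, 43 mm across where it stands out of it; its top is 83 mm above the bench, 11 mm above the ring's face. Origin as the camera's. Delicate: do not press on it.
- lock_ring (a joint): Angle (rad) of the aluminium lock ring about the camera's vertical axis; grows clockwise seen from above. Hard stop (tight) at 1.10; starts between 0 and 0.4 and stays where it is left (friction 0.35 N m). A rim notch 14 mm wide, 45 degrees anticlockwise (from above) of hole_a, faces the keeper when the ring is at its stop.
- ring_center (a point): Centre of the lock ring in the plane of its upper face, 72 mm above the bench. The ring lies round the lens: 88 mm outside, 55 mm inside, 12 mm thick. This point turns with the ring.
- hole_a (a point): Centre of the mouth of one of the ring's two pin holes, in its upper face: round, 9.5 mm wide, 12 mm deep, 35 mm from the axis.
- hole_b (a point): The same for the other pin hole, across the ring from hole_a (70 mm between them).
- keeper (a joint): Keeper position (m): 0 fully away from the ring, 0.020 at its end stop with the tongue in the ring's notch. Slides along the camera's +x, towards the ring; stays where it is left (friction 2.5 N); starts between 0 and 0.008. Its 9 mm wide steel tongue strikes the ring's rim at about 0.014 unless the ring is at its stop.
- keeper_knob (a point): Top centre of the keeper's black thumb knob, 90 mm above the bench: 18 mm along the slide, 14 mm across, 20 mm high, free on both sides. Below it lie guide rails, 27 mm wide overall, top 64 mm above the bench. At keeper = 0 it stands 84 mm from the ring's axis on the camera's -x side.
- spanner: Pin spanner, 172 mm, 0.16 kg, lying on the bench prongs down. Origin: under the middle of its black handle (16 mm wide, 17 high), at the level of the handle's underside and prong tips. x along the handle towards the fork, z up. Handle from x = -64 to +40 mm; fork: half ring of 6 mm plate (z = 9 to 15), radii 30 and 42 mm about x = +100, open away from the handle.
- prong_a (a point): Tip of one prong, at x = +100, y = +35 mm of the spanner. Prongs point down (-z) from the fork's ends, 6 mm thick, 9 mm long, tapered. Fully in, the plate rests on the ring's face, tips 9 mm below it; the handle then stands square to the line of the holes, on either side as chosen.
- prong_b (a point): Tip of the other prong, at x = +100, y = -35 mm of the spanner.
- pump_bottle: White pump bottle, 55 mm across, 114 mm high, standing loose 0.12 to 0.16 m from the ring's axis, in the way of the handle on one side. Origin: centre of its foot. Leave it in place.
- flux_jar: Low round jar, 44 mm across, 26 mm high, standing loose 0.12 to 0.16 m from the ring's axis on the other side; the handle passes over it. Origin: centre of its foot. Leave it in place.
- parts_tub: Cloudy square tub full of small connectors, 109 x 109 x 46 mm, loose on the bench. Origin: centre of its foot. Leave it in place.

How it is judged (in metres and radians):
On the way, in this order (a step that is already met when the one before it is completed fails the run):
1. both prongs are in the ring's two holes before the ring has been turned (z of each of prong_a, prong_b in the frame of ring_center below -0.005 m and ((horizontal distance between prong_a and hole_a below 0.004 m and horizontal distance between prong_b and hole_b below 0.004 m) or (horizontal distance between prong_a and hole_b below 0.004 m and horizontal distance between prong_b and hole_a below 0.004 m)) and distance of hole_a from where it was at the start of the episode below 0.006 m), for 0.2 s.
2. the ring is at its clockwise stop, turned with both prongs in (z of each of prong_a, prong_b in the frame of ring_center below -0.005 m and ((horizontal distance between prong_a and hole_a below 0.004 m and horizontal distance between prong_b and hole_b below 0.004 m) or (horizontal distance between prong_a and hole_b below 0.004 m and horizontal distance between prong_b and hole_a below 0.004 m)) and value of joint lock_ring above 1.05 rad), for 0.2 s.
3. the keeper is at its end stop with the ring still at its own (value of joint lock_ring above 1.05 rad and value of joint keeper above 0.018 m), for 0.2 s.
At the end, for the whole second after the job is handed in: Lock ring at its clockwise stop (over 1.05 of 1.10 rad), keeper at its end stop (over 18 of 20 mm); spanner at rest on the bench (origin under 30 mm up), off the camera, its origin over 0.15 m from the ring's axis; bottle, jar and tub within 25 mm of where they stood (all of step 3 and height (world z) of spanner below 0.03 m and horizontal distance between spanner and ring_center above 0.15 m and contact force between spanner and camera below 0.3 N and linear speed of spanner below 0.02 m/s); the robot touches nothing.
It fails at once if the pump bottle is shifted by more than 25 mm or tipped over (distance of pump_bottle from where it was at the start of the episode above 0.025 m or angle between pump_bottle's own z axis and vertical above 0.5 rad).
It fails at once if the flux jar is shifted by more than 25 mm or tipped over (distance of flux_jar from where it was at the start of the episode above 0.025 m or angle between flux_jar's own z axis and vertical above 0.5 rad).
It fails at once if the parts tub is shifted by more than 25 mm or tipped over (distance of parts_tub from where it was at the start of the episode above 0.025 m or angle between parts_tub's own z axis and vertical above 0.5 rad).
It fails at once if something presses on the lens with more than 6 N (contact force between anything else and lens above 6 N).
It also fails if it takes over 72 s, if anything falls off the work surface, if the arm or the gripper's body presses on something with over 40 N, if the wrist force passes 120 N, or if a joint passes its speed limit or range.

ROBOT

A 6-joint arm with a two-finger parallel gripper is mounted at the origin on a cart in front of the work surface, level with it; the furniture and walls round the work are solid. World frame = base frame: x ahead of the robot, y to its left, z up, the work surface at z = 0. Lengths are in m, angles in degrees, forces in N, time in s.
With the tool pointing down it reaches from about 0.35 to 0.875 m from the base axis. Payload 4.2 kg.
Tool frame: the origin (TCP) lies on the centre line of the jaws, within the pads' length; the fingertips stand 25 mm ahead of it and the grasp point (between the pads) lies 6 mm ahead of it (finger_overhang is the distance from the TCP to the fingertips, in m); z points along the fingers, y is the line along which they close (so a half turn about z gives the same grasp; the last joint's range is limited). The gripper opens to 87 mm and grips with 3 to 60 N. Pads are 19 mm wide; open, the fingers measure 117 mm over their backs; the gripper's body (75 mm by 190 mm) begins 51 mm behind the grasp point.
Start: joints at [14.817, 22.042, 0.453, 0, -68.411, -14.817], TCP at [0.625, 0, 0.248] pointing down, gripper open.
Joint ranges: [-179.83, 179.83], [-69.29, 118.12], [-61.27, 80.66], [-181.25, 117.63], [-171.15, -9.14], [-177.46, 177.46]. Speed limits (degrees/s): [159.86, 159.86, 180, 180, 180, 180].

INTERFACE

Orientations are given as a 3x3 rotation matrix whose columns are the frame's x, y, z axes.
In Python, from station import sense, capture, finish_job, spot_in, tip_of, finger_overhang gives the robot as it stands. The module is installed in compiled form; this text tells all that it offers.
- The arm moves only by the tool servo_tool, never from a script. Its arguments are lists of equal length, an entry for each row: "slide": the shift along the tool's x, y, z in m, a list of three; "spin": the turn about the tool's z in degrees; "grip": the closure, from 0 (fully open) to 1 (shut). A call has exactly 5 rows; each row is the pose to reach, as a shift and turn from the pose commanded when the call began, along the tool's axes at that moment; what a row does not reach only later rows make up. A row lasts 1/12 s, in which the tool goes at most 41.7 mm and 7.16 degrees, less where a joint would pass 70% of its speed; a pose out of reach is approached as far as the arm can. A call with a gripper value outside its range is refused whole. The fingers move at their own pace and stop on an object; the grip force is fixed at half the most. Time passes only in rows, so rows that repeat a pose let the fingers close, or fill a call up. It gives the time, the measured TCP pose, the force, the opening and the grip force at its end, in the units of the state.
- sense(): the state, without advancing time (a new reading comes with each control period).
- capture(name): name is "scene" or "side" or "wrist"; returns a dict with "pixels" (384x512x3 uint8, blue, green, red), "depth" (384x512 float32, m along the optical axis (not along the pixel's ray), 0 where there is no reading), "fx", "fy", "cx", "cy" (pixels), "R" (3x3) and "t" (3): a world point X has camera coordinates R X + t; the wrist camera has in their place "hand_eye" (4x4, takes a point from camera to tool coordinates, whose origin is the TCP and whose axes are the flange's). Camera axes: x right, y down, z forward; pixel columns grow to the right and rows downward; lengths in m; the calibration is good to about 2 mm. A picture is of the moment at which its call begins: read the wrist's pose just before it.
- finish_job(): hands the job in; it is judged then, once.
Trained networks look in the newest picture that a camera, given by its name, has taken for a name from the list of things; names that differ only in an ending like _2 or _b are one class to them, and where a whole thing is asked for, a point or a joint stands for the part that bears it (a point fixed in the world has none). Each returns a list of dicts, best first, with "conf" (0 to 1); they miss things now and then, are a little off and sometimes report something else, mostly with a low value. They report only what shows in the picture. A call takes as long as a camera call.
- spot_in(thing, camera): "point" ([x, y, z] in m, in world coordinates, good to about 4 mm: the middle of the surface that is visible of it).
- tip_of(thing, camera): "point" ([x, y, z] in m, in world coordinates, good to about 4 mm: a listed point, or the origin of a listed thing).
The state is a dict: "time_s": time; "joints": joint angles; "joint_velocities": joint speeds; "effort": joint torques, N m; "tcp_pos": TCP position; "ee_rot": TCP orientation; "wrist_force": force on the tool from outside, world axes, zero at the start; "moment": the same for the moment, N m; "gripper_width": opening from 0.0 (shut) to 1.0 (fully open); "gripper_force": force on a finger pad.
Only numpy, scipy, OpenCV 4.12 (cv2) and the standard library are available. Lean on these libraries where they do the work, as an engineer would, in place of code of your own. Each camera call takes 0.05 s, during which the arm holds its last target. There are 200 camera calls.

## Working session

There is one attempt and no reset: what is moved stays moved. The work goes in short steps, Python scripts to look and compute and a tool call to move; the robot and the scene stay as the last step left them, time stands still between calls to the robot, and variables do not carry over. Pictures are saved under pics/ and viewed, at most 10 in all, crops included, and the job is handed in when it is done.

Besides the shell and the picture viewer there is one more tool, called in YAML: its name, and indented under it one key for each argument. servo_tool: Moves the arm, as the interface text tells. Its arguments: {"type":"object","properties":{"slide":{"type":"array"},"spin":{"type":"array"},"grip":{"type":"array"}},"required":["slide","spin","grip"]}

```bash
mkdir -p pics; python3 - <<'E'
from station import *
import cv2,numpy as np
s=sense();print(s['time_s'],s['tcp_pos'],np.round(s['ee_rot'],3).tolist(),s['gripper_width'],finger_overhang)
ims={}
for c in ['scene','side','wrist']:
    d=capture(c);ims[c]=d['pixels']
    np.savez(f'{c}0.npz',**{k:v for k,v in d.items()})
    if c=='wrist':print(np.round(d['hand_eye'],3).tolist())
    else: print(c,np.round(d['R'],2).tolist(),np.round(d['t'],2))
    for n in ['camera','hole_a','ring_center','keeper_knob','spanner','prong_a','pump_bottle','flux_jar','parts_tub']:
        print(c,n,[(np.round(x['point'],3).tolist(),round(x['conf'],2)) for x in tip_of(n,c)[:3]])
cv2.imwrite('pics/scene.png',ims['scene']);cv2.imwrite('pics/wrist.png',ims['wrist'])
print(sense()['time_s'])
E
```

```text
0.0 [6.24447852e-01 3.26604284e-05 2.46434664e-01] [[-0.0, -1.0, -0.002], [-1.0, 0.0, -0.0], [0.0, 0.002, -1.0]] 0.9973094703145158 0.025
scene [[-0.69, -0.72, -0.0], [-0.34, 0.33, -0.88], [0.64, -0.61, -0.48]] [0.41 0.24 0.92]
scene camera [([0.515, 0.317, 0.0], 0.77), ([0.434, 0.324, 0.093], 0.54)]
scene hole_a [([0.553, 0.321, 0.073], 0.91), ([0.482, 0.312, 0.071], 0.58)]
scene ring_center [([0.517, 0.315, 0.076], 0.55)]
scene keeper_knob [([0.433, 0.329, 0.093], 0.42)]
scene spanner [([0.435, -0.033, -0.003], 0.82)]
scene prong_a [([0.458, 0.074, 0.005], 0.77), ([0.387, 0.064, 0.002], 0.75)]
scene pump_bottle [([0.466, 0.194, -0.0], 0.64)]
scene flux_jar [([0.572, 0.444, -0.004], 0.49)]
scene parts_tub [([0.43, -0.274, 0.001], 0.84)]
side [[-0.83, -0.56, -0.03], [-0.21, 0.36, -0.91], [0.51, -0.75, -0.42]] [0.48 0.16 0.87]
side camera [([0.518, 0.312, -0.0], 0.9), ([0.434, 0.324, 0.093], 0.28)]
side hole_a [([0.555, 0.322, 0.073], 0.84), ([0.484, 0.305, 0.072], 0.78)]
side ring_center [([0.516, 0.314, 0.074], 0.6)]
side keeper_knob [([0.432, 0.322, 0.091], 0.57)]
side spanner [([0.435, -0.028, 0.001], 0.72)]
side prong_a [([0.456, 0.074, 0.0], 0.7), ([0.391, 0.069, 0.003], 0.55)]
side pump_bottle [([0.47, 0.194, 0.002], 0.9), ([0.433, -0.271, 0.0], 0.56), ([0.437, 0.324, 0.093], 0.45)]
side flux_jar [([0.573, 0.441, -0.001], 0.8)]
side parts_tub [([0.43, -0.27, -0.001], 0.93)]
[[-0.0, -0.965, -0.261, 0.071], [1.0, -0.0, -0.0, -0.001], [0.0, -0.261, 0.965, -0.137], [0.0, 0.0, 0.0, 1.0]]
wrist camera []
wrist hole_a []
wrist ring_center []
wrist keeper_knob []
wrist spanner [([0.433, -0.03, 0.003], 0.86)]
wrist prong_a [([0.39, 0.067, 0.002], 0.72), ([0.461, 0.071, 0.001], 0.65)]
wrist pump_bottle [([0.471, 0.191, -0.0], 0.43)]
wrist flux_jar []
wrist parts_tub [([0.471, 0.19, 0.002], 0.62)]
1.5
```

View scene.

View pics/scene.png

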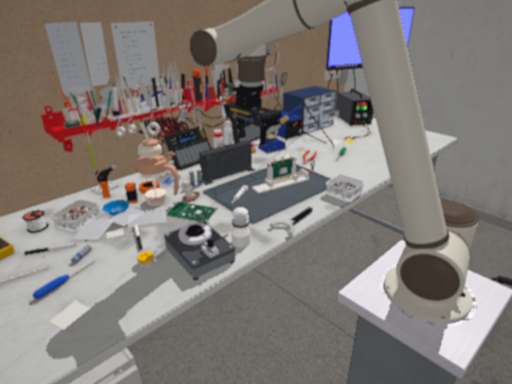

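View pics/wrist.png

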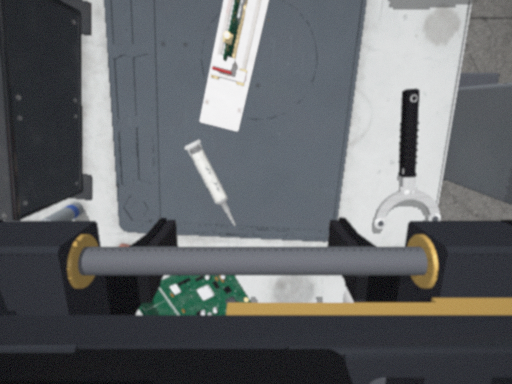

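Scene view: camera with ring at about (195,240), bottle (240,225), spanner (295,220), tub (345,187). Wrist view: handle at (410,130), fork opening towards +y at (408,210). I will move above the spanner with a half turn, so that the wrist camera looks at the fork.

servo_tool:
  slide:
    - [0.006,0.036,0.018]
    - [0.012,0.072,0.036]
    - [0.018,0.108,0.054]
    - [0.024,0.144,0.072]
    - [0.03,0.18,0.09]
  spin: [-7,-14,-21,-28,-35]
  grip: [0,0,0,0,0]

```text
time_s: 1.92
tcp_pos: [0.4433, -0.0304, 0.157]
ee_rot: [[0.578, -0.816, 0.001], [-0.816, -0.578, 0.0], [0.0, -0.001, -1.0]]
wrist_force: [0.3, 0.1, -1.3]
gripper_width: 1.001
gripper_force: 0.0
```

```bash
cat > h.py <<'E'
from station import *
import numpy as np,cv2
def st(p=True):
    s=sense();R=np.array(s['ee_rot'])
    if p: print('t',round(s['time_s'],2),'tcp',np.round(s['tcp_pos'],4),'xdir',round(np.degrees(np.arctan2(R[1,0],R[0,0])),2),'tilt',np.round(R[:2,2],4),'j',np.round(s['joints'],1),'w',round(s['gripper_width']*87,1),'gf',round(float(np.max(s['gripper_force'])),1),'F',np.round(s['wrist_force'],1))
    return s,R,np.array(s['tcp_pos'])
def shift(dw,R): return np.round(R.T@np.array(dw),4)
E
python3 -c "
from h import *
st()"
```

```text
t 1.92 tcp [ 0.4433 -0.0304  0.157 ] xdir -54.66 tilt [0.0008 0.0002] j [ 17.2   9.9 -31.4   0.  -48.6  18.2] w 87.1 gf 0.0 F [ 0.3  0.1 -1.3]
```

servo_tool:
  slide:
    - [0,0,0]
    - [0,0,0]
    - [0,0,0]
    - [0,0,0]
    - [0,0,0]
  spin: [-7,-14,-21,-28,-35]
  grip: [0,0,0,0,0]

```text
time_s: 2.33
tcp_pos: [0.4451, -0.03, 0.1578]
ee_rot: [[0.942, -0.336, 0.001], [-0.336, -0.942, 0.0], [0.001, -0.0, -1.0]]
wrist_force: [0.3, -0.5, 0.7]
gripper_width: 1.002
gripper_force: 0.0
```

servo_tool:
  slide:
    - [0,0,0]
    - [0,0,0]
    - [0,0,0]
    - [0,0,0]
    - [0,0,0]
  spin: [-7,-14,-21,-28,-35]
  grip: [0,0,0,0,0]

```text
time_s: 2.75
tcp_pos: [0.4451, -0.0299, 0.1578]
ee_rot: [[0.964, 0.265, 0.001], [0.265, -0.964, 0.0], [0.001, 0.0, -1.0]]
wrist_force: [0.5, 0.1, 0.7]
gripper_width: 1.002
gripper_force: 0.0
```

servo_tool:
  slide:
    - [0,0,0]
    - [0,0,0]
    - [0,0,0]
    - [0,0,0]
    - [0,0,0]
  spin: [-7,-14,-21,-28,-35]
  grip: [0,0,0,0,0]

```text
time_s: 3.17
tcp_pos: [0.4451, -0.03, 0.1578]
ee_rot: [[0.638, 0.77, 0.001], [0.77, -0.638, 0.0], [0.0, 0.0, -1.0]]
wrist_force: [0.4, 0.8, 0.8]
gripper_width: 0.999
gripper_force: 0.0
```

servo_tool:
  slide:
    - [0,0,0]
    - [0,0,0]
    - [0,0,0]
    - [0,0,0]
    - [0,0,0]
  spin: [-7,-14,-21,-28,-35]
  grip: [0,0,0,0,0]

```text
time_s: 3.58
tcp_pos: [0.4451, -0.03, 0.1578]
ee_rot: [[0.081, 0.997, 0.001], [0.997, -0.081, 0.0], [0.0, 0.001, -1.0]]
wrist_force: [0.8, -0.1, -0.5]
gripper_width: 0.998
gripper_force: 0.0
```

servo_tool:
  slide:
    - [0,0,0]
    - [0,0,0]
    - [0,0,0]
    - [0,0,0]
    - [0,0,0]
  spin: [-5,-10,-10,-10,-10]
  grip: [0,0,0,0,0]

```text
time_s: 4.0
tcp_pos: [0.4451, -0.0299, 0.1577]
ee_rot: [[-0.085, 0.996, 0.0], [0.996, 0.085, 0.0], [0.0, 0.0, -1.0]]
wrist_force: [0.1, -0.4, -0.2]
gripper_width: 1.002
gripper_force: 0.0
```

```bash
python3 - <<'E'
from h import *
s,R,p=st()
d=capture('wrist');cv2.imwrite('pics/w1.png',d['pixels'])
for n in ['spanner','prong_a']:
    print(n,[(np.round(x['point'],4).tolist(),round(x['conf'],2)) for x in tip_of(n,'wrist')[:3]])
E
```

```text
t 4.0 tcp [ 0.4451 -0.0299  0.1577] xdir 94.9 tilt [0.0003 0.0001] j [ 17.1  10.1 -31.1   0.  -48.8 167.8] w 87.2 gf 0.0 F [ 0.1 -0.4 -0.2]
spanner [([0.4281, -0.0318, 0.0051], 0.92)]
prong_a [([0.3859, 0.0687, 0.0026], 0.59), ([0.4591, 0.0734, 0.003], 0.57)]
```

View pics/w1.png

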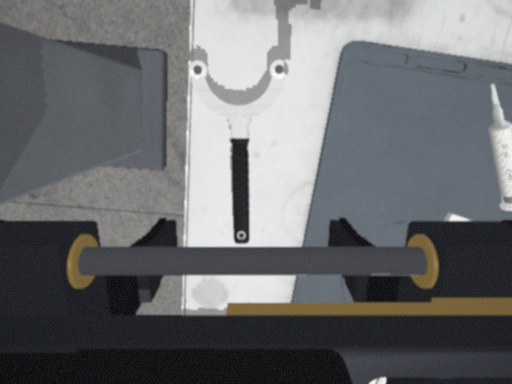

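The fork's prong bosses are at (198,70) and (279,69); the black handle runs from (240,138) to (242,240).

```bash
cat >> h.py <<'E'
def ray(d,uv,p,R,z):
    "world point on plane z of wrist pixel uv"
    H=np.array(d['hand_eye']);v=np.array([(uv[0]-d['cx'])/d['fx'],(uv[1]-d['cy'])/d['fy'],1.])
    o=R@H[:3,3]+p; w=R@H[:3,:3]@v
    return o+w*(z-o[2])/w[2]
def proj(d,X,p,R):
    H=np.array(d['hand_eye']);c=H[:3,:3].T@(R.T@(np.array(X)-p)-H[:3,3])
    return np.array([d['fx']*c[0]/c[2]+d['cx'],d['fy']*c[1]/c[2]+d['cy']])
E
python3 - <<'E'
from h import *
s,R,p=st()
d=capture('wrist')
a=ray(d,(198,70),p,R,.015);b=ray(d,(279,69),p,R,.015);print(a,b,np.linalg.norm(a-b))
g=d['pixels'].max(2).astype(int);m=np.zeros_like(g);m[138:243,225:256]=(g[138:243,225:256]<60)
ys,xs=np.nonzero(m)
for y0,y1 in ((140,155),(170,200),(215,238)):
    k=(ys>=y0)&(ys<y1);uv=(xs[k].mean(),ys[k].mean());print(uv,ray(d,uv,p,R,.017))
print(ys.min(),ys.max(),ray(d,(240,ys.min()),p,R,.017),ray(d,(241,ys.max()),p,R,.017))
m2=(a+b)/2;u=(b-a);n=np.array([-u[1],u[0]])/np.linalg.norm(u[:2]);print('mid',m2,'dir',np.degrees(np.arctan2(n[1],n[0])),'origin',m2[:2]-.1*n)
E
```

```text
t 4.15 tcp [ 0.445  -0.03    0.1576] xdir 94.95 tilt [0.0002 0.0001] j [ 17.1  10.1 -31.1  -0.  -48.8 167.8] w 87.0 gf 0.0 F [-0.6  0.2 -0.6]
[0.39066337 0.06802853 0.015     ] [0.46015861 0.07484216 0.015     ] 0.0698284615663087
(np.float64(239.34146341463415), np.float64(146.89268292682928)) [0.43119898 0.0053352  0.017     ]
(np.float64(240.0), np.float64(184.39952153110048)) [ 0.43446505 -0.02983896  0.017     ]
(np.float64(240.981981981982), np.float64(223.2072072072072)) [ 0.43837451 -0.068766    0.017     ]
140 241 [0.43132628 0.01161449 0.017     ] [ 0.43983428 -0.0875963   0.017     ]
mid [0.42541099 0.07143535 0.015     ] dir 95.59964078995709 origin [ 0.43516865 -0.02808745]
```

servo_tool:
  slide:
    - [0,-0.0105,0.02]
    - [0,-0.0105,0.06]
    - [0,-0.0105,0.1]
    - [0,-0.0105,0.12]
    - [0,-0.0105,0.13]
  spin: [-0.6,-0.6,-0.6,-0.6,-0.6]
  grip: [0,0,0,0,0]

```text
time_s: 4.62
tcp_pos: [0.4325, -0.0315, 0.025]
ee_rot: [[-0.097, 0.995, -0.006], [0.995, 0.097, -0.002], [-0.001, -0.006, -1.0]]
wrist_force: [-30.3, 5.5, 108.9]
gripper_width: 0.997
gripper_force: 60.1
```

servo_tool:
  slide:
    - [0,0,0]
    - [0,0,0]
    - [0,0,0]
    - [0,0,0]
    - [0,0,0]
  spin: [0,0,0,0,0]
  grip: [0.4,1,1,1,1]

```text
time_s: 5.03
tcp_pos: [0.4347, -0.0308, 0.0277]
ee_rot: [[-0.097, 0.995, 0.001], [0.995, 0.097, 0.0], [0.0, 0.001, -1.0]]
wrist_force: [0.4, 0.2, -0.4]
gripper_width: 0.71
gripper_force: 0.0
```

servo_tool:
  slide:
    - [0,0,0]
    - [0,0,0]
    - [0,0,0]
    - [0,0,0]
    - [0,0,0]
  spin: [0,0,0,0,0]
  grip: [1,1,1,1,1]

```text
time_s: 5.45
tcp_pos: [0.4345, -0.0309, 0.0276]
ee_rot: [[-0.098, 0.995, -0.0], [0.995, 0.098, 0.0], [0.0, -0.0, -1.0]]
wrist_force: [-0.1, 0.5, -0.2]
gripper_width: 0.326
gripper_force: 0.0
```

servo_tool:
  slide:
    - [0,0,0]
    - [0,0,0]
    - [0,0,0]
    - [0,0,0]
    - [0,0,0]
  spin: [0,0,0,0,0]
  grip: [1,1,1,1,1]

```text
time_s: 5.87
tcp_pos: [0.4344, -0.0309, 0.0275]
ee_rot: [[-0.098, 0.995, -0.0], [0.995, 0.098, -0.0], [-0.0, -0.0, -1.0]]
wrist_force: [-0.7, -0.2, 0.9]
gripper_width: 0.178
gripper_force: 30.0
```

servo_tool:
  slide:
    - [0,0,-0.01]
    - [0,0,-0.03]
    - [0,0,-0.06]
    - [0,0,-0.09]
    - [0,0,-0.11]
  spin: [0,0,0,0,0]
  grip: [1,1,1,1,1]

```text
time_s: 6.28
tcp_pos: [0.435, -0.0308, 0.1397]
ee_rot: [[-0.098, 0.995, 0.002], [0.995, 0.098, 0.001], [0.0, 0.002, -1.0]]
wrist_force: [1.6, -0.2, -2.5]
gripper_width: 0.178
gripper_force: 30.0
```

servo_tool:
  slide:
    - [0,0,-0.02]
    - [0,0,-0.04]
    - [0,0,-0.055]
    - [0,0,-0.06]
    - [0,0,-0.06]
  spin: [0,0,0,0,0]
  grip: [1,1,1,1,1]

```text
time_s: 6.7
tcp_pos: [0.4348, -0.0307, 0.1983]
ee_rot: [[-0.097, 0.995, 0.002], [0.995, 0.097, 0.001], [0.001, 0.002, -1.0]]
wrist_force: [0.8, -0.0, -2.6]
gripper_width: 0.18
gripper_force: 30.0
```

```bash
python3 - <<'E'
from h import *
s,R,p=st()
d=capture('wrist');cv2.imwrite('pics/w2.png',d['pixels'])
print(d['fx'],d['cx'],d['cy'])
for y in (.035,-.035):
    X=p+R@np.array([.1+.002,y,.013]);print(proj(d,X,p,R))
E
```

```text
t 6.7 tcp [ 0.4348 -0.0307  0.1983] xdir 95.59 tilt [0.0023 0.0009] j [ 17.5   6.1 -29.   -0.  -54.8 168.1] w 15.6 gf 30.0 F [ 0.8 -0.  -2.6]
304.06837127300815 252.24734482693273 189.14118790819504
[327.55728102  37.34503827]
[172.41835146  37.37634631]
```

View pics/w2.png

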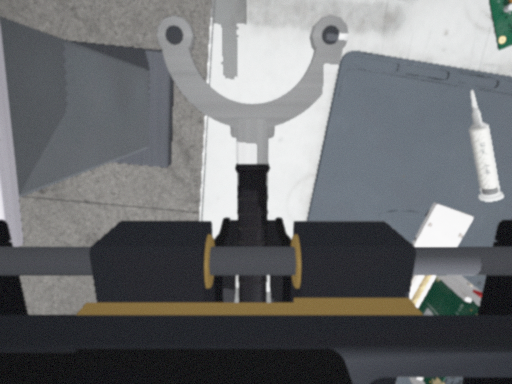

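The spanner is held straight: bosses at (174,35) and (330,36), within about 1 mm of prediction. Checking for tall obstacles on the path before crossing.

```bash
python3 - <<'E'
import numpy as np
for c in ('scene','side'):
    d=np.load(c+'0.npz');D=d['depth'];v,u=np.nonzero(D>0);z=D[v,u]
    P=np.c_[(u-d['cx'])/d['fx']*z,(v-d['cy'])/d['fy']*z,z]
    W=(P-d['t'])@d['R']
    k=(W[:,2]>.13)&(W[:,2]<.6)&(W[:,0]>.3)&(W[:,0]<.85)&(W[:,1]>-.2)&(W[:,1]<.75)
    q=np.round(W[k][:,:2]/.05).astype(int)
    for cell,n in zip(*np.unique(q,axis=0,return_counts=True)):
        if n>8: print(c,cell*.05,n,W[k][(q==cell).all(1)][:,2].max().round(2))
E
```

```text
scene [0.3 0.1] 124 0.6
scene [0.35 0.1 ] 205 0.6
scene [0.35 0.15] 184 0.6
scene [0.4 0.1] 64 0.57
scene [0.4  0.15] 452 0.6
scene [0.45 0.1 ] 17 0.55
scene [0.45 0.15] 591 0.6
scene [0.5  0.15] 622 0.6
scene [0.5 0.2] 32 0.56
scene [ 0.55 -0.05] 42 0.33
scene [0.55 0.  ] 302 0.33
scene [0.55 0.05] 159 0.51
scene [0.55 0.1 ] 38 0.5
scene [0.55 0.15] 210 0.59
scene [0.55 0.2 ] 860 0.57
scene [ 0.6  -0.05] 17 0.51
scene [0.6 0. ] 916 0.52
scene [0.6  0.05] 483 0.51
scene [0.6 0.1] 11 0.5
scene [0.6 0.2] 224 0.57
scene [0.65 0.  ] 323 0.4
scene [0.65 0.05] 218 0.48
scene [0.7 0. ] 78 0.36
scene [0.7  0.05] 108 0.39
scene [0.8 0.2] 75 0.16
scene [0.8  0.25] 169 0.2
scene [0.8 0.3] 10 0.16
scene [0.85 0.15] 10 0.17
scene [0.85 0.2 ] 100 0.22
scene [0.85 0.25] 237 0.25
scene [0.85 0.3 ] 78 0.21
side [0.4 0.1] 80 0.57
side [0.4  0.15] 114 0.57
side [0.45 0.1 ] 22 0.55
side [0.45 0.15] 436 0.57
side [0.5  0.15] 591 0.57
side [0.5 0.2] 93 0.57
side [ 0.55 -0.05] 35 0.34
side [0.55 0.  ] 297 0.34
side [0.55 0.05] 208 0.52
side [0.55 0.1 ] 44 0.51
side [0.55 0.15] 202 0.57
side [0.55 0.2 ] 1137 0.57
side [ 0.6  -0.05] 13 0.49
side [0.6 0. ] 910 0.53
side [0.6  0.05] 672 0.52
side [0.6 0.1] 27 0.5
side [0.6 0.2] 362 0.57
side [0.6  0.25] 21 0.54
side [ 0.65 -0.05] 16 0.31
side [0.65 0.  ] 380 0.42
side [0.65 0.05] 408 0.49
side [0.7 0. ] 109 0.39
side [0.7  0.05] 168 0.34
side [0.8 0.2] 86 0.16
side [0.8  0.25] 204 0.21
side [0.8 0.3] 13 0.16
side [0.85 0.2 ] 111 0.23
side [0.85 0.25] 313 0.25
side [0.85 0.3 ] 127 0.21
```

servo_tool:
  slide:
    - [0.02,0.002,0]
    - [0.06,0.006,0]
    - [0.1,0.01,0]
    - [0.14,0.014,0]
    - [0.18,0.018,0]
  spin: [7,14,21,28,35]
  grip: [1,1,1,1,1]

```text
time_s: 7.17
tcp_pos: [0.4339, 0.1331, 0.1958]
ee_rot: [[0.445, 0.895, -0.003], [0.895, -0.445, -0.002], [-0.003, -0.002, -1.0]]
wrist_force: [1.1, -0.1, -1.9]
gripper_width: 0.182
gripper_force: 30.0
```

servo_tool:
  slide:
    - [0.037,-0.012,0]
    - [0.074,-0.024,0]
    - [0.111,-0.036,0]
    - [0.148,-0.047,0]
    - [0.185,-0.0585,0]
  spin: [7,14,21,28,35]
  grip: [1,1,1,1,1]

```text
time_s: 7.58
tcp_pos: [0.463, 0.3253, 0.1951]
ee_rot: [[0.878, 0.478, -0.003], [0.478, -0.878, -0.003], [-0.004, 0.001, -1.0]]
wrist_force: [1.4, 0.2, -2.2]
gripper_width: 0.182
gripper_force: 30.0
```

servo_tool:
  slide:
    - [0.02,-0.02,0]
    - [0.04,-0.035,0]
    - [0.05,-0.05,0]
    - [0.053,-0.057,0]
    - [0.053,-0.057,0]
  spin: [7,14,21,28,35]
  grip: [1,1,1,1,1]

```text
time_s: 8.0
tcp_pos: [0.4819, 0.401, 0.1939]
ee_rot: [[0.994, -0.111, -0.003], [-0.111, -0.994, -0.003], [-0.003, 0.004, -1.0]]
wrist_force: [-0.2, -0.1, -1.4]
gripper_width: 0.182
gripper_force: 30.0
```

servo_tool:
  slide:
    - [0,0,0]
    - [0,0,0]
    - [0,0,0]
    - [0,0,0]
    - [0,0,0]
  spin: [7,14,21,28,35]
  grip: [1,1,1,1,1]

```text
time_s: 8.42
tcp_pos: [0.4819, 0.399, 0.1946]
ee_rot: [[0.75, -0.662, -0.003], [-0.662, -0.75, -0.003], [-0.0, 0.005, -1.0]]
wrist_force: [0.2, -0.4, -2.6]
gripper_width: 0.183
gripper_force: 30.0
```

servo_tool:
  slide:
    - [0,0,0]
    - [0,0,0]
    - [0,0,0]
    - [0,0,0]
    - [0,0,0]
  spin: [7,14,21,28,35]
  grip: [1,1,1,1,1]

```text
time_s: 8.83
tcp_pos: [0.4819, 0.3989, 0.1946]
ee_rot: [[0.234, -0.972, -0.003], [-0.972, -0.234, -0.003], [0.002, 0.004, -1.0]]
wrist_force: [-0.4, 0.1, -1.0]
gripper_width: 0.185
gripper_force: 30.0
```

servo_tool:
  slide:
    - [0,0,0]
    - [0,0,0]
    - [0,0,0]
    - [0,0,0]
    - [0,0,0]
  spin: [0,0,0,0,0]
  grip: [1,1,1,1,1]

```text
time_s: 9.25
tcp_pos: [0.4826, 0.3996, 0.1972]
ee_rot: [[0.242, -0.97, -0.0], [-0.97, -0.242, -0.0], [0.0, 0.0, -1.0]]
wrist_force: [-0.7, -0.3, -2.5]
gripper_width: 0.177
gripper_force: 30.0
```

```bash
python3 - <<'E'
from h import *
s,R,p=st()
d=capture('wrist');cv2.imwrite('pics/w3.png',cv2.resize(d['pixels'][:200,100:400],None,fx=2.66,fy=2.66,interpolation=cv2.INTER_CUBIC))
for n in ['hole_a','ring_center','prong_a']:
    print(n,[(np.round(x['point'],4).tolist(),round(x['conf'],2)) for x in tip_of(n,'wrist')[:3]])
E
```

```text
t 9.25 tcp [0.4826 0.3996 0.1972] xdir -76.01 tilt [-0.0004 -0.0004] j [ 54.4  24.3  -3.4  -0.  -62.2 -40.4] w 15.4 gf 30.0 F [-0.7 -0.3 -2.5]
hole_a [([0.4858, 0.3071, 0.0686], 0.59), ([0.5487, 0.3179, 0.075], 0.57)]
ring_center []
prong_a [([0.5395, 0.3085, 0.1717], 0.79), ([0.4753, 0.2909, 0.1709], 0.75)]
```

View pics/w3.png

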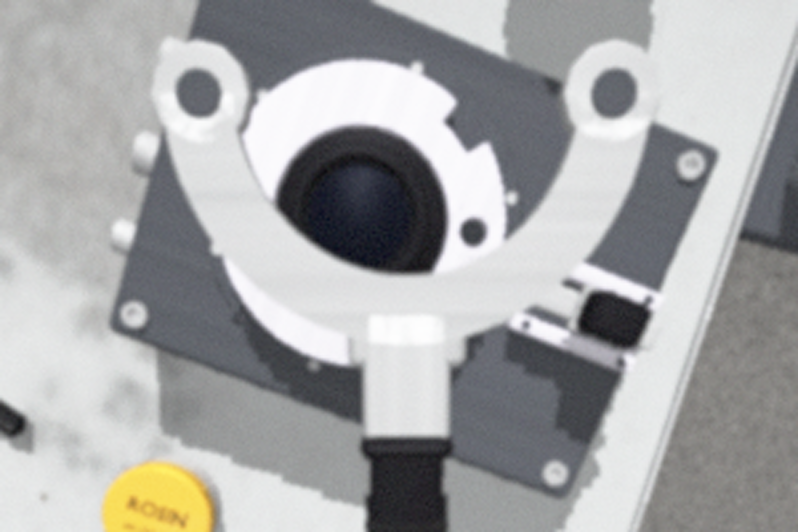

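Hole_a is visible at crop (473,232), the rim notch 45° anticlockwise of it at (465,130), keeper knob at (615,318). The other hole is behind the fork's left arm.

```bash
python3 - <<'E'
from h import *
s,R,p=st()
d=capture('wrist')
cr=lambda u,v:(100+(u+.5)/2.66-.5,(v+.5)/2.66-.5)
h=ray(d,cr(473,232),p,R,.072);L=ray(d,cr(362,210),p,R,.083);print('hole',h,'lens',L,'r',np.linalg.norm((h-L)[:2]),'ang',np.degrees(np.arctan2(*(h-L)[1::-1])))
for z in (p[2]-.0126,):
    a=ray(d,cr(198,92),p,R,z);b=ray(d,cr(614,92),p,R,z);print(a,b,np.linalg.norm(a-b),'tool',R.T@(a-p),R.T@(b-p))
k=ray(d,cr(613,318),p,R,.09);print('knob',k)
E
```

```text
t 9.45 tcp [0.4827 0.3996 0.1976] xdir -76.05 tilt [0.     0.0001] j [ 54.4  24.3  -3.4  -0.  -62.3 -40.4] w 15.8 gf 30.0 F [-0.  -0.2 -1.7]
hole [0.48457148 0.31054454 0.072     ] lens [0.51851207 0.31333092 0.083     ] r 0.03405477238794932 ang -175.3067815896977
[0.54248392 0.30886397 0.18499982] [0.47432395 0.29195213 0.18499982] 0.07022671809042487 tool [ 0.10251123 -0.03613576  0.01259027] [0.10249154 0.03409096 0.01258589]
knob [0.43923687 0.32527209 0.09      ]
```

servo_tool:
  slide:
    - [-0.003,-0.008,0]
    - [-0.006,-0.015,0]
    - [-0.0095,-0.023,0]
    - [-0.0095,-0.023,0]
    - [-0.0095,-0.023,0]
  spin: [3,6,6,6,6]
  grip: [1,1,1,1,1]

```text
time_s: 9.92
tcp_pos: [0.5029, 0.4144, 0.1972]
ee_rot: [[0.139, -0.99, -0.0], [-0.99, -0.139, -0.0], [0.0, 0.001, -1.0]]
wrist_force: [0.1, -0.3, -1.7]
gripper_width: 0.182
gripper_force: 30.0
```

```bash
python3 - <<'E'
from h import *
s,R,p=st()
d=capture('wrist');cv2.imwrite('pics/w4.png',cv2.resize(d['pixels'][:150,150:350],None,fx=4,fy=4,interpolation=cv2.INTER_CUBIC))
print([(np.round(x['point'],4).tolist(),round(x['conf'],2)) for x in tip_of('hole_a','wrist')[:3]])
E
```

```text
t 9.92 tcp [0.5029 0.4144 0.1972] xdir -82.02 tilt [-0.0005 -0.0004] j [ 53.7  26.7   0.4  -0.  -63.8 -45.7] w 15.8 gf 30.0 F [ 0.1 -0.3 -1.7]
[([0.4846, 0.307, 0.0685], 0.77), ([0.5517, 0.3189, 0.0739], 0.66)]
```

View pics/w4.png

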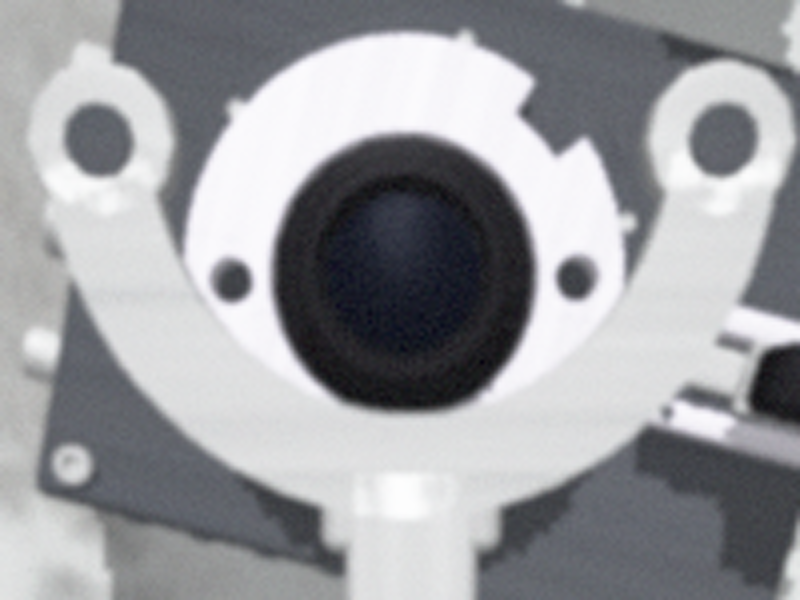

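Both holes are clearly visible inside the fork, at crop (231,279) and (577,277); bosses at (99,139) and (723,139). Refining by centroids.

```bash
cat >> h.py <<'E'
def cen(d,u,v,r,th):
    g=cv2.resize(cv2.cvtColor(d['pixels'],cv2.COLOR_BGR2GRAY),None,fx=4,fy=4,interpolation=cv2.INTER_CUBIC)
    yy,xx=np.mgrid[:g.shape[0],:g.shape[1]]
    m=(np.hypot(xx-u*4,yy-v*4)<r*4)&(g<th);return (xx[m].mean()+.5)/4-.5,(yy[m].mean()+.5)/4-.5,m.sum()/16
def rel(d,p,R,hs,bs,zr,zf=.0126,th=150):
    P=[]
    for (u,v) in hs:
        c=cen(d,u,v,7,th);X=ray(d,c,p,R,zr);P.append(R.T@(X-p));print('hole',np.round(c,2),np.round(X,4),np.round(P[-1],4))
    for (u,v) in bs:
        c=cen(d,u,v,10,th);X=ray(d,c,p,R,p[2]-zf);P.append(R.T@(X-p));print('pin',np.round(c,2),np.round(P[-1],4))
    h=(P[0]+P[1])/2;b=(P[2]+P[3])/2;ah,ab=[np.degrees(np.arctan2(*(P[i+1]-P[i])[:2])) for i in (0,2)]
    print('hole mid',h,'len',np.linalg.norm(P[1]-P[0]),'pin mid',b,np.linalg.norm(P[3]-P[2]),'spin needed',ab-ah)
    t=np.radians(ab-ah);c,s=np.cos(t),np.sin(t)
    b2=np.array([c*b[0]-s*b[1],s*b[0]+c*b[1]]);print('slide',np.round(h[:2]-b2,4))
E
python3 - <<'E'
from h import *
s,R,p=st()
for i in range(2):
    d=capture('wrist')
    f=lambda u,v:(150+u/4,v/4)
    rel(d,p,R,[f(231,279),f(577,277)],[f(99,139),f(723,139)],.072)
E
```

```text
t 10.02 tcp [0.5025 0.4142 0.1974] xdir -82.04 tilt [-0.0005 -0.0004] j [ 53.7  26.6   0.4  -0.  -63.8 -45.7] w 15.9 gf 30.0 F [-0.6  0.3 -2.7]
hole [207.01  70.21  75.44] [0.5535 0.3206 0.072 ] [ 0.0997 -0.0377  0.1254]
hole [292.92  69.49  77.88] [0.4847 0.3105 0.072 ] [0.1002 0.0319 0.1254]
pin [174.16  34.62 235.06] [ 0.1023 -0.0361  0.0126]
pin [330.44  34.42 234.88] [0.1023 0.0341 0.0127]
hole mid [ 0.09992275 -0.0028978   0.12539807] len 0.06953469238887662 pin mid [ 0.10230179 -0.00099488  0.01263291] 0.07020964362783402 spin needed -0.38323601736861174
slide [-0.0024 -0.0012]
hole [207.02  70.24  74.31] [0.5535 0.3206 0.072 ] [ 0.0996 -0.0377  0.1254]
hole [292.92  69.49  77.94] [0.4847 0.3105 0.072 ] [0.1002 0.0319 0.1254]
pin [174.25  34.49 233.56] [ 0.1023 -0.0361  0.0126]
pin [330.34  34.56 238.69] [0.1023 0.0341 0.0127]
hole mid [ 0.09991003 -0.00289522  0.12539806] len 0.06952888800105829 pin mid [ 0.10229894 -0.00099419  0.01263291] 0.07012250437002418 spin needed -0.4847621140187644
slide [-0.0024 -0.001 ]
```

servo_tool:
  slide:
    - [-0.0024,-0.001,0.02]
    - [-0.0024,-0.001,0.04]
    - [-0.0024,-0.001,0.06]
    - [-0.0024,-0.001,0.068]
    - [-0.0024,-0.001,0.072]
  spin: [-0.4,-0.4,-0.4,-0.4,-0.4]
  grip: [1,1,1,1,1]

```text
time_s: 10.53
tcp_pos: [0.5027, 0.4161, 0.1239]
ee_rot: [[0.145, -0.989, -0.002], [-0.989, -0.145, -0.003], [0.002, 0.002, -1.0]]
wrist_force: [-0.6, 0.4, -1.1]
gripper_width: 0.177
gripper_force: 30.0
```

servo_tool:
  slide:
    - [0,0,0]
    - [0,0,0]
    - [0,0,0]
    - [0,0,0]
    - [0,0,0]
  spin: [0,0,0,0,0]
  grip: [1,1,1,1,1]

```text
time_s: 10.95
tcp_pos: [0.5037, 0.4173, 0.1266]
ee_rot: [[0.145, -0.989, 0.001], [-0.989, -0.145, 0.001], [-0.001, -0.001, -1.0]]
wrist_force: [0.4, -0.4, -1.7]
gripper_width: 0.179
gripper_force: 30.0
```

```bash
python3 - <<'E'
from h import *
s,R,p=st()
d=capture('wrist');cv2.imwrite('pics/w5.png',cv2.resize(d['pixels'][:150,150:350],None,fx=4,fy=4,interpolation=cv2.INTER_CUBIC))
c=np.array([.519,.3155,.072]);e=np.array([.0344,.00505,0])
hs=[proj(d,c+e,p,R),proj(d,c-e,p,R)];print(hs)
rel(d,p,R,hs,[(174.2,34.5),(330.4,34.5)],.072)
E
```

```text
t 10.95 tcp [0.5037 0.4173 0.1266] xdir -81.67 tilt [0.0012 0.0014] j [ 53.8  30.5  -4.1   0.  -55.3 -45.5] w 15.6 gf 30.0 F [ 0.4 -0.4 -1.7]
[array([193.71200319,  49.89178692]), array([313.27111928,  49.7829748 ])]
hole [194.86  49.66 110.5 ] [0.5528 0.3203 0.072 ] [ 0.1031 -0.0344  0.0545]
hole [310.59  49.56  85.44] [0.4862 0.3106 0.072 ] [0.1031 0.0329 0.0545]
pin [174.21  34.75 235.94] [ 0.1022 -0.0361  0.0125]
pin [330.4   34.41 225.81] [0.1023 0.034  0.0124]
hole mid [ 0.10310208 -0.00076345  0.05450079] len 0.06730299902263173 pin mid [ 0.10225026 -0.00101302  0.01247461] 0.07009985117394345 spin needed 0.06221604506347281
slide [0.0009 0.0001]
```

View pics/w5.png

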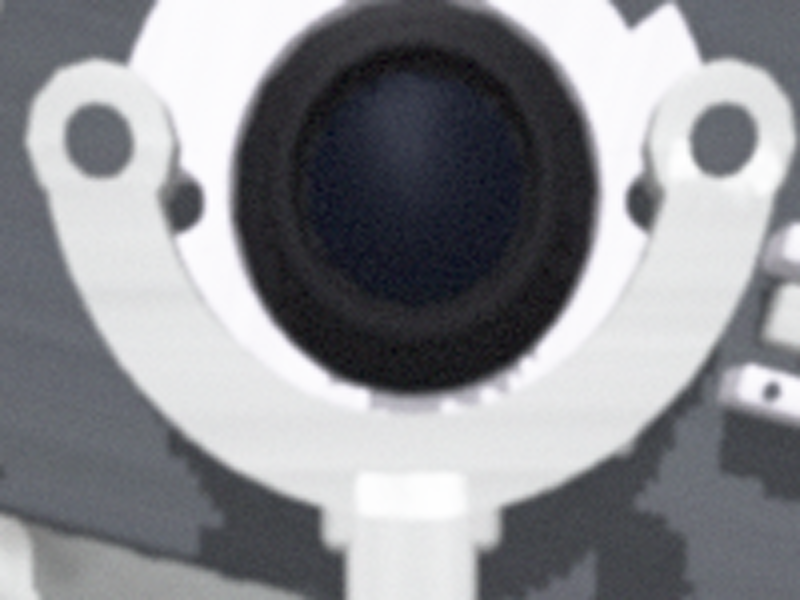

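The bosses now half-cover the holes: inner hole edges at crop (205,202) and (626,203), matching the earlier estimate to 0.3 mm. I correct by that and descend to just above the ring.

servo_tool:
  slide:
    - [0.0003,0.0009,0.006]
    - [0.0003,0.0009,0.012]
    - [0.0003,0.0009,0.018]
    - [0.0003,0.0009,0.022]
    - [0.0003,0.0009,0.022]
  spin: [0,0,0,0,0]
  grip: [1,1,1,1,1]

```text
time_s: 11.42
tcp_pos: [0.5019, 0.4158, 0.1017]
ee_rot: [[0.145, -0.989, -0.002], [-0.989, -0.145, -0.002], [0.002, 0.002, -1.0]]
wrist_force: [0.3, 0.1, -2.8]
gripper_width: 0.183
gripper_force: 30.0
```

servo_tool:
  slide:
    - [0,0,0]
    - [0,0,0]
    - [0,0,0.001]
    - [0,0,0.002]
    - [0,0,0.002]
  spin: [0,0,0,0,0]
  grip: [1,1,1,1,1]

```text
time_s: 11.83
tcp_pos: [0.5025, 0.4164, 0.1016]
ee_rot: [[0.145, -0.989, -0.0], [-0.989, -0.145, 0.0], [-0.0, 0.0, -1.0]]
wrist_force: [-0.4, -0.0, -2.1]
gripper_width: 0.18
gripper_force: 30.0
```

```bash
python3 - <<'E'
from h import *
s,R,p=st()
print(R.T@(np.array([.519,.3155,.072])-p))
o=[]
d=capture('wrist');o.append(d['pixels'][:150,150:350])
for X in ([.5534,.32055,.072],[.4846,.31045,.072]): print(proj(d,X,p,R))
out=[cv2.resize(o[0],None,fx=2.5,fy=2.5,interpolation=cv2.INTER_CUBIC)]
for c in ('scene','side'):
    d=capture(c);q=d['R']@np.array([.519,.3155,.08])+d['t'];u,v=int(d['fx']*q[0]/q[2]+d['cx']),int(d['fy']*q[1]/q[2]+d['cy'])
    out.append(cv2.resize(d['pixels'][v-30:v+30,u-40:u+40],(500,375),interpolation=cv2.INTER_CUBIC)[:,:400])
cv2.imwrite('pics/w6.png',cv2.resize(np.hstack([out[1],out[2]]),(800,375)))
E
```

```text
t 11.83 tcp [0.5025 0.4164 0.1016] xdir -81.68 tilt [-0.      0.0001] j [ 53.8  31.9  -5.7  -0.  -52.4 -45.5] w 15.7 gf 30.0 F [-0.4 -0.  -2.1]
[ 0.10225673 -0.00168423  0.02954497]
[181.82211507  42.43816389]
[320.06505769  42.31860776]
```

View pics/w6.png

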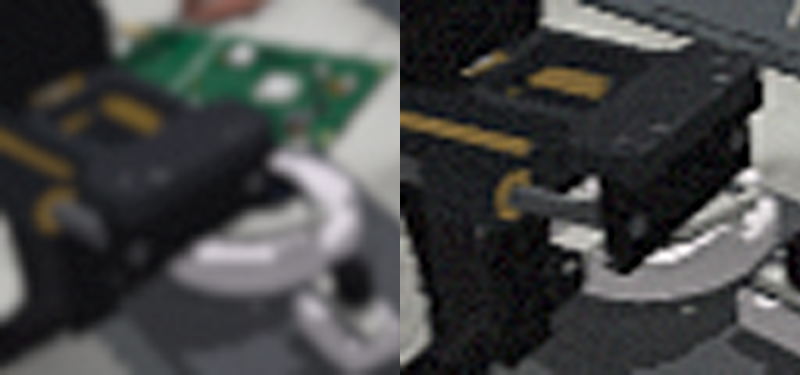

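servo_tool:
  slide:
    - [-0.0002,-0.0005,0.001]
    - [-0.0002,-0.0005,0.002]
    - [-0.0002,-0.0005,0.003]
    - [-0.0002,-0.0005,0.004]
    - [-0.0002,-0.0005,0.005]
  spin: [0,0,0,0,0]
  grip: [1,1,1,1,1]

```text
time_s: 12.4
tcp_pos: [0.503, 0.4167, 0.0964]
ee_rot: [[0.145, -0.989, -0.0], [-0.989, -0.145, -0.0], [0.0, 0.0, -1.0]]
wrist_force: [-0.0, -0.1, -1.2]
gripper_width: 0.179
gripper_force: 30.0
```

```bash
python3 -c "
from h import *
s,R,p=st();print(s['moment'])"
```

```text
t 12.4 tcp [0.503  0.4167 0.0964] xdir -81.67 tilt [-0.0001 -0.0001] j [ 53.8  32.3  -5.9  -0.  -51.9 -45.5] w 15.5 gf 30.0 F [-0.  -0.1 -1.2]
[0.07001199 0.07911198 0.01622992]
```

servo_tool:
  slide:
    - [0,0,0.001]
    - [0,0,0.002]
    - [0,0,0.003]
    - [0,0,0.004]
    - [0,0,0.005]
  spin: [0,0,0,0,0]
  grip: [1,1,1,1,1]

```text
time_s: 12.82
tcp_pos: [0.503, 0.4167, 0.0915]
ee_rot: [[0.145, -0.989, -0.0], [-0.989, -0.145, -0.0], [0.0, 0.0, -1.0]]
wrist_force: [-0.4, 0.2, -1.8]
gripper_width: 0.181
gripper_force: 30.0
```

servo_tool:
  slide:
    - [0,0,0]
    - [0,0,0]
    - [0,0,0]
    - [0,0,0]
    - [0,0,0]
  spin: [0,0,0,0,0]
  grip: [1,1,1,1,1]

```text
time_s: 13.23
tcp_pos: [0.503, 0.4168, 0.0916]
ee_rot: [[0.145, -0.989, 0.0], [-0.989, -0.145, 0.0], [-0.0, -0.0, -1.0]]
wrist_force: [0.2, 0.7, -1.4]
gripper_width: 0.18
gripper_force: 30.0
```

```bash
python3 - <<'E'
from h import *
s,R,p=st();print(s['moment'])
d=capture('wrist')
for u in (174.2,330.4):
    c=cen(d,u,34.5,10,150);print(c,R.T@(ray(d,c,p,R,p[2]-.0126)-p))
print(p+R@np.array([.10225,-.001,0]))
cv2.imwrite('pics/w7.png',cv2.resize(d['pixels'][:150,150:350],None,fx=4,fy=4,interpolation=cv2.INTER_CUBIC))
E
```

```text
t 13.23 tcp [0.503  0.4168 0.0916] xdir -81.67 tilt [0.0001 0.0001] j [ 53.8  32.6  -6.1   0.  -51.3 -45.5] w 15.6 gf 30.0 F [ 0.2  0.7 -1.4]
[ 0.0156157   0.05484125 -0.0200047 ]
(np.float64(174.30314042786617), np.float64(34.67670049369172), np.float64(227.875)) [ 0.10224507 -0.03603595  0.01259286]
(np.float64(330.4547161936561), np.float64(34.425222593210904), np.float64(224.625)) [0.10232619 0.03409832 0.01258411]
[0.51884873 0.31576161 0.0916175 ]
```

View pics/w7.png

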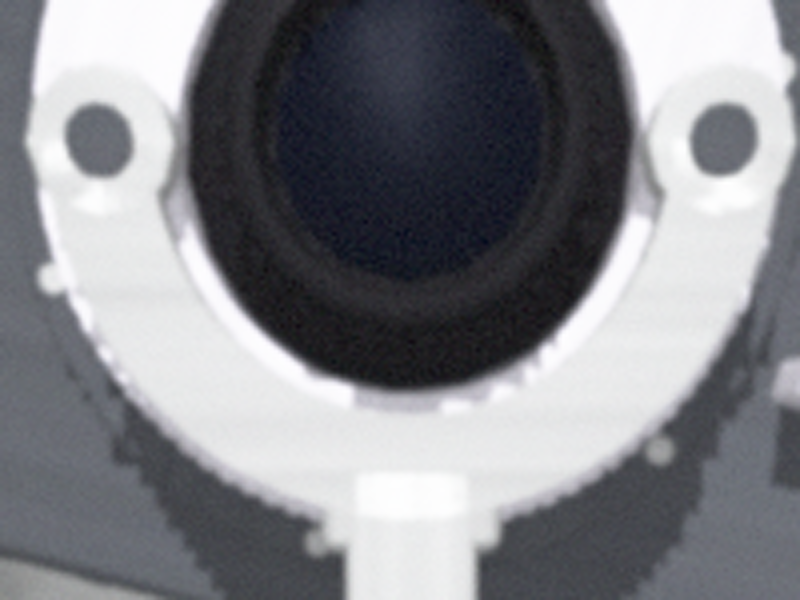

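The prongs are in, plate about 1 mm off the ring, fork concentric with the lens, no force. Now turning about the axis.

servo_tool:
  slide:
    - [0.0002,-0.0071,0]
    - [0.0009,-0.0142,0]
    - [0.002,-0.0213,0]
    - [0.0037,-0.0282,0]
    - [0.0058,-0.035,0]
  spin: [4,8,12,16,20]
  grip: [1,1,1,1,1]

```text
time_s: 13.7
tcp_pos: [0.538, 0.4156, 0.0912]
ee_rot: [[-0.204, -0.979, -0.002], [-0.979, 0.204, -0.002], [0.002, 0.001, -1.0]]
wrist_force: [-1.2, -0.3, -1.7]
gripper_width: 0.179
gripper_force: 30.1
```

```bash
python3 -c "
from h import *
s,R,p=st();print(s['moment'],p+R@np.array([.10225,-.001,0]))"
```

```text
t 13.7 tcp [0.538  0.4156 0.0912] xdir -101.78 tilt [-0.0016 -0.0018] j [ 51.3  34.9  -1.7  -0.  -53.5 -63.1] w 15.6 gf 30.1 F [-1.2 -0.3 -1.7]
[-0.25207175  0.46664547  0.31877294] [0.51813146 0.31531785 0.09145704]
```

Turning smoothly (moment 0.32 N m ≈ ring friction). Continue.

servo_tool:
  slide:
    - [0.0002,-0.0071,0]
    - [0.0009,-0.0142,0]
    - [0.002,-0.0213,0]
    - [0.0037,-0.0282,0]
    - [0.0058,-0.035,0]
  spin: [4,8,12,16,20]
  grip: [1,1,1,1,1]

```text
time_s: 14.12
tcp_pos: [0.5711, 0.4029, 0.0912]
ee_rot: [[-0.527, -0.85, -0.002], [-0.85, 0.527, -0.002], [0.002, 0.001, -1.0]]
wrist_force: [-1.9, -0.5, -1.6]
gripper_width: 0.18
gripper_force: 30.1
```

servo_tool:
  slide:
    - [0.0001,-0.0053,0]
    - [0.0005,-0.0107,0]
    - [0.0012,-0.016,0]
    - [0.002,-0.0213,0]
    - [0.002,-0.0213,0]
  spin: [3,6,9,12,12]
  grip: [1,1,1,1,1]

```text
time_s: 14.53
tcp_pos: [0.5887, 0.3895, 0.0913]
ee_rot: [[-0.691, -0.722, -0.001], [-0.722, 0.691, -0.001], [0.002, -0.0, -1.0]]
wrist_force: [-1.5, -0.6, -1.9]
gripper_width: 0.179
gripper_force: 30.0
```

```bash
python3 -c "
from h import *
s,R,p=st();print(s['moment'],p+R@np.array([.10225,-.001,0]))"
```

```text
t 14.53 tcp [0.5887 0.3895 0.0913] xdir -133.74 tilt [-0.0011 -0.0012] j [ 46.6  37.    2.6   0.  -55.6 -90.3] w 15.6 gf 30.0 F [-1.5 -0.6 -1.9]
[-0.28998388  0.20520766  0.18190419] [0.51876261 0.31495973 0.09143801]
```

servo_tool:
  slide:
    - [0,-0.0027,0]
    - [0.0001,-0.0053,0]
    - [0.0003,-0.008,0]
    - [0.0005,-0.0107,0]
    - [0.0005,-0.0107,0]
  spin: [1.5,3,4.5,6,6]
  grip: [1,1,1,1,1]

```text
time_s: 14.95
tcp_pos: [0.596, 0.3819, 0.0913]
ee_rot: [[-0.764, -0.646, -0.001], [-0.646, 0.764, -0.001], [0.001, -0.0, -1.0]]
wrist_force: [-1.7, -0.6, -1.5]
gripper_width: 0.18
gripper_force: 30.1
```

servo_tool:
  slide:
    - [0,-0.0018,0]
    - [0.0001,-0.0036,0]
    - [0.0001,-0.0053,0]
    - [0.0001,-0.0053,0]
    - [0.0001,-0.0053,0]
  spin: [1,2,3,3,3]
  grip: [1,1,1,1,1]

```text
time_s: 15.37
tcp_pos: [0.5992, 0.378, 0.0914]
ee_rot: [[-0.795, -0.606, -0.001], [-0.606, 0.795, -0.001], [0.001, -0.0, -1.0]]
wrist_force: [-3.3, -2.2, -1.7]
gripper_width: 0.181
gripper_force: 30.1
```

```bash
python3 -c "
from h import *
s,R,p=st();print(s['moment'],p+R@np.array([.10225,-.001,0]))"
```

```text
t 15.37 tcp [0.5992 0.378  0.0914] xdir -142.7 tilt [-0.0009 -0.0009] j [ 45.3  37.3   3.    0.  -55.8 -98. ] w 15.7 gf 30.1 F [-3.3 -2.2 -1.7]
[-0.86929191  0.73308926  0.32044454] [0.51848504 0.31528653 0.09148844]
```

servo_tool:
  slide:
    - [0,-0.0018,0]
    - [0.0001,-0.0036,0]
    - [0.0001,-0.0036,0]
    - [0.0001,-0.0036,0]
    - [0.0001,-0.0036,0]
  spin: [1,2,2,2,2]
  grip: [1,1,1,1,1]

```text
time_s: 15.78
tcp_pos: [0.6013, 0.3753, 0.0914]
ee_rot: [[-0.816, -0.578, -0.001], [-0.578, 0.816, -0.001], [0.001, -0.0, -1.0]]
wrist_force: [-2.6, -3.7, -1.6]
gripper_width: 0.182
gripper_force: 30.1
```

```bash
python3 -c "
from h import *
s,R,p=st();print(s['moment'],p+R@np.array([.10225,-.001,0]))"
```

```text
t 15.78 tcp [0.6013 0.3753 0.0914] xdir -144.69 tilt [-0.0007 -0.0007] j [ 45.   37.3   3.    0.  -55.8 -99.7] w 15.8 gf 30.1 F [-2.6 -3.7 -1.6]
[-0.99985626  0.89178065  0.3218789 ] [0.51848553 0.31534922 0.09149986]
```

servo_tool:
  slide:
    - [0,-0.0018,0]
    - [0.0001,-0.0036,0]
    - [0.0001,-0.0036,0]
    - [0.0001,-0.0036,0]
    - [0.0001,-0.0036,0]
  spin: [1,2,2,2,2]
  grip: [1,1,1,1,1]

```text
time_s: 16.2
tcp_pos: [0.6027, 0.3733, 0.0913]
ee_rot: [[-0.835, -0.55, -0.001], [-0.55, 0.835, 0.001], [0.001, 0.001, -1.0]]
wrist_force: [-6.4, -0.2, -1.8]
gripper_width: 0.176
gripper_force: 30.4
```

```bash
python3 - <<'E'
from h import *
s,R,p=st();print(s['moment'],p+R@np.array([.10225,-.001,0]))
d=capture('wrist')
cv2.imwrite('pics/w8.png',cv2.resize(d['pixels'][:200,100:400],None,fx=2.66,fy=2.66,interpolation=cv2.INTER_CUBIC))
E
```

```text
t 16.2 tcp [0.6027 0.3733 0.0913] xdir -146.66 tilt [-0.0012  0.0005] j [ 4.480e+01  3.730e+01  3.100e+00 -1.000e-01 -5.580e+01 -1.014e+02] w 15.3 gf 30.4 F [-6.4 -0.2 -1.8]
[-0.20296763  1.62301225  0.59576715] [0.5178113  0.31629596 0.09138311]
```

View pics/w8.png

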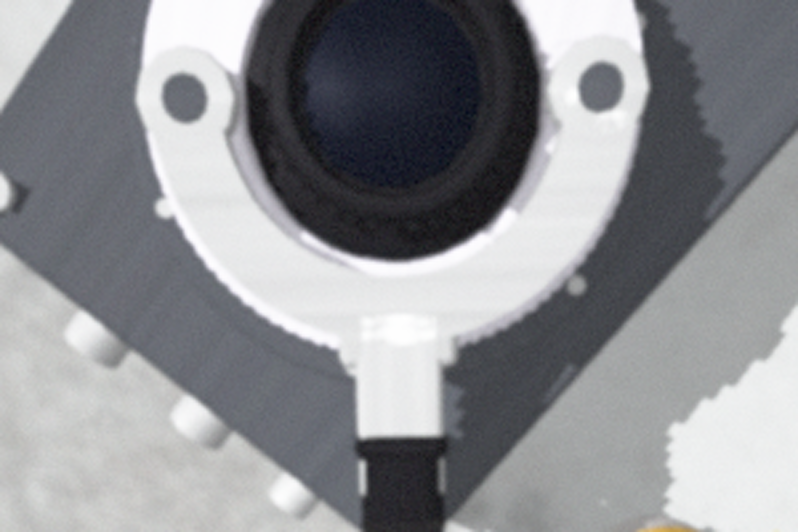

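The bosses (185,98)/(601,87) show the spanner lagging the gripper by 1.5°, and torque is up to about 0.95 N m: the ring is at its stop. I hold, back off within the play, and lift out.

servo_tool:
  slide:
    - [0,0,0]
    - [0,0,0]
    - [0,0,0]
    - [0,0,0]
    - [0,0,0]
  spin: [0,0,0,0,0]
  grip: [1,1,1,1,1]

```text
time_s: 16.67
tcp_pos: [0.6027, 0.3734, 0.0913]
ee_rot: [[-0.835, -0.55, -0.001], [-0.55, 0.835, 0.0], [0.001, 0.001, -1.0]]
wrist_force: [-5.5, -0.4, -0.8]
gripper_width: 0.183
gripper_force: 30.4
```

servo_tool:
  slide:
    - [0,0.0018,0]
    - [0.0001,0.0036,0]
    - [0.0001,0.0053,0]
    - [0.0001,0.0053,0]
    - [0.0001,0.0053,0]
  spin: [-1,-2,-3,-3,-3]
  grip: [1,1,1,1,1]

```text
time_s: 17.08
tcp_pos: [0.6011, 0.3771, 0.0918]
ee_rot: [[-0.806, -0.592, 0.001], [-0.592, 0.806, 0.001], [-0.001, -0.0, -1.0]]
wrist_force: [-1.3, -1.7, -1.3]
gripper_width: 0.18
gripper_force: 30.1
```

```bash
python3 - <<'E'
from h import *
s,R,p=st();print(s['moment'],p+R@np.array([.10225,-.001,0]))
d=capture('wrist')
q=[]
for u,v in ((100+185/2.66,98/2.66),(100+601/2.66,87/2.66)):
    c=cen(d,u,v,10,150);q.append((R.T@(ray(d,c,p,R,p[2]-.0126)-p)));print(q[-1])
print(np.degrees(np.arctan2(*(q[1]-q[0])[:2])))
E
```

```text
t 17.08 tcp [0.6011 0.3771 0.0918] xdir -143.69 tilt [0.0011 0.0006] j [ 45.1  37.3   3.1   0.  -55.7 -98.8] w 15.7 gf 30.1 F [-1.3 -1.7 -1.3]
[-0.90740776  0.26298332  0.28261764] [0.51927411 0.31578144 0.09166567]
[ 0.10124242 -0.03636804  0.01248076]
[0.1020253  0.03375077 0.01246409]
0.6396845856616925
```

servo_tool:
  slide:
    - [0,0,-0.004]
    - [0,0,-0.008]
    - [0,0,-0.012]
    - [0,0,-0.018]
    - [0,0,-0.03]
  spin: [0,0,0,0,0]
  grip: [1,1,1,1,1]

```text
time_s: 17.55
tcp_pos: [0.6004, 0.3774, 0.1216]
ee_rot: [[-0.806, -0.592, -0.0], [-0.592, 0.806, 0.0], [0.0, 0.0, -1.0]]
wrist_force: [0.5, -1.0, -1.7]
gripper_width: 0.178
gripper_force: 30.0
```

servo_tool:
  slide:
    - [0,0,-0.02]
    - [0,0,-0.04]
    - [0,0,-0.06]
    - [0,0,-0.07]
    - [0,0,-0.075]
  spin: [0,0,0,0,0]
  grip: [1,1,1,1,1]

```text
time_s: 17.97
tcp_pos: [0.6015, 0.378, 0.2002]
ee_rot: [[-0.806, -0.592, 0.005], [-0.592, 0.806, 0.004], [-0.006, 0.001, -1.0]]
wrist_force: [-0.2, 0.4, -1.4]
gripper_width: 0.177
gripper_force: 30.0
```

```bash
python3 - <<'E'
from h import *
s,R,p=st()
d=capture('wrist')
im=cv2.resize(d['pixels'][:225],(800,352*1),interpolation=cv2.INTER_CUBIC);cv2.imwrite('pics/w9.png',im)
for n in ('hole_a','keeper_knob'):print([(np.round(x['point'],4).tolist(),round(x['conf'],2)) for x in tip_of(n,'wrist')[:3]])
E
```

```text
t 17.97 tcp [0.6015 0.378  0.2002] xdir -143.67 tilt [0.0046 0.004 ] j [ 45.2  32.   10.    0.  -67.6 -98.8] w 15.4 gf 30.0 F [-0.2  0.4 -1.4]
[([0.5005, 0.3437, 0.0698], 0.8), ([0.539, 0.2844, 0.0727], 0.67)]
[([0.5767, 0.4425, -0.0007], 0.16)]
```

View pics/w9.png

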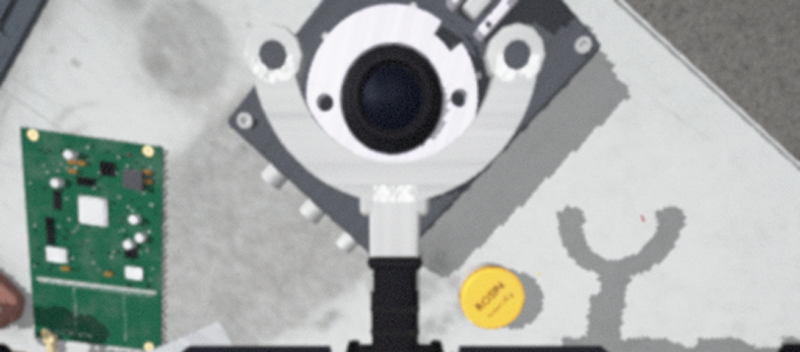

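Holes now at (325,102)/(459,97), and the notch (452,40) faces the keeper (482,5); the ring stayed at its stop. Carrying the spanner back to the free bench strip.

servo_tool:
  slide:
    - [0.025,-0.015,0]
    - [0.06,-0.035,0]
    - [0.096,-0.056,0]
    - [0.132,-0.077,0]
    - [0.169,-0.098,0]
  spin: [-7,-14,-21,-28,-35]
  grip: [1,1,1,1,1]

```text
time_s: 18.53
tcp_pos: [0.521, 0.1967, 0.1948]
ee_rot: [[-0.314, -0.949, -0.003], [-0.949, 0.314, -0.002], [0.003, 0.002, -1.0]]
wrist_force: [0.7, -0.3, -2.2]
gripper_width: 0.176
gripper_force: 30.0
```

servo_tool:
  slide:
    - [0.04,0.003,0]
    - [0.08,0.007,0]
    - [0.12,0.01,0]
    - [0.16,0.014,0]
    - [0.195,0.017,0]
  spin: [-5,-10,-15,-18.7,-18.7]
  grip: [1,1,1,1,1]

```text
time_s: 18.95
tcp_pos: [0.4418, 0.0173, 0.1954]
ee_rot: [[0.002, -1.0, -0.003], [-1.0, -0.002, -0.001], [0.001, 0.003, -1.0]]
wrist_force: [-0.7, -0.2, -1.3]
gripper_width: 0.182
gripper_force: 30.0
```

servo_tool:
  slide:
    - [0,0,0]
    - [0,0,0]
    - [0,0,0]
    - [0,0,0]
    - [0,0,0]
  spin: [0,0,0,0,0]
  grip: [1,1,1,1,1]

```text
time_s: 19.37
tcp_pos: [0.4448, 0.0204, 0.1962]
ee_rot: [[0.002, -1.0, -0.0], [-1.0, -0.002, -0.0], [0.0, 0.0, -1.0]]
wrist_force: [0.8, 0.0, -1.8]
gripper_width: 0.182
gripper_force: 30.0
```

```bash
python3 - <<'E'
from h import *
s,R,p=st()
d=capture('wrist')
D=d['depth'];H=np.array(d['hand_eye']);v,u=np.nonzero(D>0);z=D[v,u]
P=np.c_[(u-d['cx'])/d['fx']*z,(v-d['cy'])/d['fy']*z,z]
W=(P@H[:3,:3].T+H[:3,3])@R.T+p
k=(W[:,0]>.39)&(W[:,0]<.5)&(W[:,1]>-.13)&(W[:,1]<.13)&(W[:,2]<.12);print(k.sum(),W[k][:,2].min(),W[k][:,2].max(),W[k][:,:2].min(0),W[k][:,:2].max(0))
for c in ('scene','side'):
    capture(c)
    for n in ('hole_a','keeper_knob','ring_center','pump_bottle','flux_jar'):print(c,n,[(np.round(x['point'],4).tolist(),round(x['conf'],2)) for x in tip_of(n,c)[:2]])
E
```

```text
t 19.37 tcp [0.4448 0.0204 0.1962] xdir -89.91 tilt [-0.0004 -0.0001] j [ 23.7   7.2 -28.   -0.  -54.8 -23.6] w 15.8 gf 30.0 F [ 0.8  0.  -1.8]
14256 -0.0027282708786464105 0.002872992030898691 [ 0.39000552 -0.1299949 ] [0.49999822 0.09976836]
scene hole_a [([0.5376, 0.2897, 0.0712], 0.79), ([0.4951, 0.3441, 0.0725], 0.64)]
scene keeper_knob [([0.4343, 0.3269, 0.0924], 0.57)]
scene ring_center [([0.5197, 0.3156, 0.0755], 0.71)]
scene pump_bottle [([0.572, 0.4399, -0.0029], 0.33)]
scene flux_jar [([0.5723, 0.4436, -0.0024], 0.59)]
side hole_a [([0.5406, 0.2905, 0.0739], 0.93), ([0.4996, 0.3403, 0.0719], 0.61)]
side keeper_knob [([0.4362, 0.3242, 0.0913], 0.65)]
side ring_center [([0.5163, 0.3177, 0.0736], 0.98)]
side pump_bottle [([0.4703, 0.1938, 0.0044], 0.9), ([0.4388, 0.3245, 0.091], 0.16)]
side flux_jar [([0.5724, 0.4398, 0.0014], 0.65), ([0.4723, 0.1913, 0.0029], 0.35)]
```

servo_tool:
  slide:
    - [0,0,0.03]
    - [0,0,0.07]
    - [0,0,0.11]
    - [0,0,0.135]
    - [0,0,0.145]
  spin: [0,0,0,0,0]
  grip: [1,1,1,1,1]

```text
time_s: 20.43
tcp_pos: [0.4419, 0.0185, 0.0481]
ee_rot: [[-0.0, -1.0, -0.007], [-1.0, 0.0, -0.003], [0.003, 0.007, -1.0]]
wrist_force: [-0.7, -0.4, -1.9]
gripper_width: 0.181
gripper_force: 30.0
```

servo_tool:
  slide:
    - [0,0,0.004]
    - [0,0,0.009]
    - [0,0,0.014]
    - [0,0,0.018]
    - [0,0,0.02]
  spin: [0,0,0,0,0]
  grip: [1,1,1,1,1]

```text
time_s: 20.85
tcp_pos: [0.4447, 0.0196, 0.0318]
ee_rot: [[0.0, -1.0, 0.001], [-1.0, -0.0, 0.001], [-0.001, -0.001, -1.0]]
wrist_force: [0.1, -1.2, -2.3]
gripper_width: 0.18
gripper_force: 30.0
```

servo_tool:
  slide:
    - [0,0,0.0005]
    - [0,0,0.001]
    - [0,0,0.0015]
    - [0,0,0.0015]
    - [0,0,0.0015]
  spin: [0,0,0,0,0]
  grip: [1,1,1,1,1]

```text
time_s: 21.27
tcp_pos: [0.4444, 0.0195, 0.0303]
ee_rot: [[0.0, -1.0, 0.001], [-1.0, -0.0, 0.0], [-0.0, -0.001, -1.0]]
wrist_force: [-0.5, 0.1, -2.1]
gripper_width: 0.185
gripper_force: 30.0
```

servo_tool:
  slide:
    - [0,0,0.0005]
    - [0,0,0.001]
    - [0,0,0.0015]
    - [0,0,0.002]
    - [0,0,0.002]
  spin: [0,0,0,0,0]
  grip: [1,1,1,1,1]

```text
time_s: 21.68
tcp_pos: [0.4442, 0.0194, 0.0279]
ee_rot: [[0.0, -1.0, -0.0], [-1.0, -0.0, -0.0], [0.0, 0.0, -1.0]]
wrist_force: [0.6, -0.3, -1.4]
gripper_width: 0.179
gripper_force: 30.0
```

servo_tool:
  slide:
    - [0,0,0]
    - [0,0,0]
    - [0,0,0]
    - [0,0,0]
    - [0,0,0]
  spin: [0,0,0,0,0]
  grip: [0.55,0.55,0.55,0.55,0.55]

```text
time_s: 22.1
tcp_pos: [0.4444, 0.0195, 0.0282]
ee_rot: [[0.0, -1.0, 0.0], [-1.0, -0.0, 0.0], [-0.0, -0.0, -1.0]]
wrist_force: [0.5, 0.9, -0.1]
gripper_width: 0.424
gripper_force: 0.0
```

servo_tool:
  slide:
    - [0,0,-0.005]
    - [0,0,-0.015]
    - [0,0,-0.05]
    - [0,0,-0.09]
    - [0,0,-0.12]
  spin: [0,0,0,0,0]
  grip: [0.55,0.55,0.55,0.55,0.55]

```text
time_s: 22.52
tcp_pos: [0.4447, 0.0195, 0.1509]
ee_rot: [[0.001, -1.0, 0.002], [-1.0, -0.001, 0.0], [-0.0, -0.002, -1.0]]
wrist_force: [1.2, 0.1, 0.6]
gripper_width: 0.449
gripper_force: 0.0
```

```bash
python3 - <<'E'
from h import *
s,R,p=st()
capture('wrist');print([(np.round(x['point'],4).tolist(),round(x['conf'],2)) for x in tip_of('spanner','wrist')[:2]])
for i in range(2):
  for c in ('scene','side'):
    capture(c)
    for n in ('keeper_knob','hole_a','spanner'):print(c,n,[(np.round(x['point'],4).tolist(),round(x['conf'],2)) for x in tip_of(n,c)[:2]])
E
```

```text
t 22.52 tcp [0.4447 0.0195 0.1509] xdir -89.94 tilt [0.002  0.0002] j [ 23.6  10.5 -31.8   0.  -47.6 -23.5] w 39.1 gf 0.0 F [1.2 0.1 0.6]
[([0.4399, 0.0161, 0.0004], 0.8)]
scene keeper_knob [([0.4353, 0.3275, 0.0914], 0.39)]
scene hole_a [([0.5401, 0.2855, 0.0727], 0.93), ([0.496, 0.3403, 0.0744], 0.64)]
scene spanner [([0.4496, 0.0096, 0.0009], 0.8)]
side keeper_knob [([0.4358, 0.3225, 0.0921], 0.56)]
side hole_a [([0.5427, 0.2911, 0.072], 0.75), ([0.4984, 0.3406, 0.07], 0.64)]
side spanner [([0.4448, 0.0184, -0.0012], 0.88)]
scene keeper_knob [([0.4071, -0.0818, 0.0032], 0.57), ([0.4347, 0.3279, 0.0893], 0.55)]
scene hole_a [([0.4989, 0.3409, 0.0747], 0.61), ([0.5371, 0.2881, 0.0736], 0.61)]
scene spanner [([0.515, 0.3149, 0.0003], 0.7), ([0.4464, 0.0129, -0.002], 0.59)]
side keeper_knob [([0.435, 0.3242, 0.0906], 0.64)]
side hole_a [([0.539, 0.29, 0.073], 0.91), ([0.4997, 0.3441, 0.0698], 0.86)]
side spanner [([0.4419, 0.0197, -0.0003], 0.81)]
```

Spanner laid down at about (0.445, 0.018). Next the keeper: grip the knob across the slide and push along heading −6.6°.

servo_tool:
  slide:
    - [-0.03,0.001,-0.01]
    - [-0.07,0.002,-0.02]
    - [-0.11,0.003,-0.025]
    - [-0.15,0.004,-0.03]
    - [-0.19,0.0045,-0.03]
  spin: [-7,-14,-21,-28,-35]
  grip: [0.55,0.55,0.55,0.55,0.55]

```text
time_s: 23.83
tcp_pos: [0.4398, 0.2116, 0.1795]
ee_rot: [[0.579, -0.815, 0.002], [-0.815, -0.579, 0.002], [-0.0, -0.003, -1.0]]
wrist_force: [1.4, 0.2, -0.2]
gripper_width: 0.45
gripper_force: 0.0
```

servo_tool:
  slide:
    - [-0.03,-0.02,0]
    - [-0.06,-0.04,0]
    - [-0.085,-0.055,0]
    - [-0.0975,-0.0622,0]
    - [-0.0975,-0.0622,0]
  spin: [-7,-14,-21,-28,-35]
  grip: [0.55,0.55,0.55,0.55,0.55]

```text
time_s: 24.25
tcp_pos: [0.4346, 0.3284, 0.1778]
ee_rot: [[0.943, -0.333, 0.001], [-0.333, -0.943, 0.001], [0.001, -0.001, -1.0]]
wrist_force: [-0.4, -0.5, -0.6]
gripper_width: 0.454
gripper_force: 0.0
```

servo_tool:
  slide:
    - [0,0,0]
    - [0,0,0]
    - [0,0,0]
    - [0,0,0]
    - [0,0,0]
  spin: [-7,-13.4,-13.4,-13.4,-13.4]
  grip: [0.55,0.55,0.55,0.55,0.55]

```text
time_s: 24.67
tcp_pos: [0.4346, 0.3249, 0.178]
ee_rot: [[0.993, -0.117, -0.0], [-0.117, -0.993, -0.0], [-0.0, 0.0, -1.0]]
wrist_force: [0.2, 0.1, -0.9]
gripper_width: 0.448
gripper_force: 0.0
```

```bash
python3 - <<'E'
from h import *
s,R,p=st()
for i in range(2):
  for c in ('wrist','side'):
    d=capture(c)
    print(c,[(np.round(x['point'],4).tolist(),round(x['conf'],2)) for x in tip_of('keeper_knob',c)[:2]])
    if c=='wrist':
        D=d['depth'];H=np.array(d['hand_eye']);v,u=np.nonzero(D>0);z=D[v,u]
        P=np.c_[(u-d['cx'])/d['fx']*z,(v-d['cy'])/d['fy']*z,z];W=(P@H[:3,:3].T+H[:3,3])@R.T+p
        k=(W[:,2]>.086)&(W[:,2]<.094)&(np.hypot(W[:,0]-.435,W[:,1]-.325)<.02);print('depth knob top',k.sum(),W[k].mean(0) if k.any() else 0, np.ptp(W[k],axis=0) if k.any() else 0)
E
```

```text
t 24.67 tcp [0.4346 0.3249 0.178 ] xdir -6.72 tilt [-0.0001 -0.    ] j [ 53.9  17.7 -16.9  -0.  -55.4  29.4] w 39.0 gf 0.0 F [ 0.2  0.1 -0.9]
wrist [([0.4368, 0.3258, 0.0915], 0.88)]
depth knob top 391 [0.43797736 0.32493935 0.09010856] [0.01793636 0.01475788 0.0064516 ]
side [([0.4359, 0.3222, 0.0927], 0.65)]
wrist [([0.4384, 0.3252, 0.0917], 0.94)]
depth knob top 386 [0.43790145 0.32499391 0.09007226] [0.0181915  0.01472942 0.00643573]
side [([0.4332, 0.3252, 0.0917], 0.6), ([0.4441, 0.017, -0.0021], 0.53)]
```

servo_tool:
  slide:
    - [0.003,0,0.02]
    - [0.003,0,0.045]
    - [0.003,0,0.06]
    - [0.003,0,0.068]
    - [0.003,0,0.072]
  spin: [0,0,0,0,0]
  grip: [0.55,0.55,0.55,0.55,0.55]

```text
time_s: 25.48
tcp_pos: [0.4373, 0.3242, 0.1048]
ee_rot: [[0.993, -0.115, -0.001], [-0.115, -0.993, -0.002], [-0.001, 0.002, -1.0]]
wrist_force: [-0.5, -0.5, -0.1]
gripper_width: 0.449
gripper_force: 0.0
```

servo_tool:
  slide:
    - [0,0,0.003]
    - [0,0,0.006]
    - [0,0,0.008]
    - [0,0,0.01]
    - [0,0,0.01]
  spin: [0,0,0,0,0]
  grip: [0.55,0.55,0.55,0.55,0.55]

```text
time_s: 25.9
tcp_pos: [0.4377, 0.3247, 0.0962]
ee_rot: [[0.993, -0.115, 0.0], [-0.115, -0.993, 0.0], [0.0, -0.0, -1.0]]
wrist_force: [-0.5, 0.7, -0.1]
gripper_width: 0.451
gripper_force: 0.0
```

servo_tool:
  slide:
    - [0,0,0]
    - [0,0,0]
    - [0,0,0]
    - [0,0,0]
    - [0,0,0]
  spin: [0,0,0,0,0]
  grip: [0.9,0.9,0.9,0.9,0.9]

```text
time_s: 26.32
tcp_pos: [0.4376, 0.3246, 0.0962]
ee_rot: [[0.993, -0.114, 0.0], [-0.114, -0.993, -0.0], [0.0, 0.0, -1.0]]
wrist_force: [0.2, -0.6, -0.3]
gripper_width: 0.161
gripper_force: 12.2
```

```bash
python3 -c "
from h import *
s,R,p=st()"
```

```text
t 26.32 tcp [0.4376 0.3246 0.0962] xdir -6.57 tilt [ 0.0001 -0.    ] j [ 53.6  23.5 -22.    0.  -44.5  29.8] w 14.0 gf 12.2 F [ 0.2 -0.6 -0.3]
```

Knob gripped (14 mm). Slide forward.

servo_tool:
  slide:
    - [0.003,0,0]
    - [0.006,0,0]
    - [0.009,0,0]
    - [0.012,0,0]
    - [0.014,0,0]
  spin: [0,0,0,0,0]
  grip: [1,1,1,1,1]

```text
time_s: 26.73
tcp_pos: [0.4519, 0.3229, 0.0962]
ee_rot: [[0.993, -0.115, -0.0], [-0.115, -0.993, -0.0], [-0.0, 0.0, -1.0]]
wrist_force: [-2.3, 0.1, 3.0]
gripper_width: 0.163
gripper_force: 30.0
```

servo_tool:
  slide:
    - [0.001,0,0]
    - [0.002,0,0]
    - [0.003,0,0]
    - [0.004,0,0]
    - [0.004,0,0]
  spin: [0,0,0,0,0]
  grip: [1,1,1,1,1]

```text
time_s: 27.15
tcp_pos: [0.4557, 0.3225, 0.0962]
ee_rot: [[0.993, -0.115, 0.0], [-0.115, -0.993, -0.0], [0.0, 0.0, -1.0]]
wrist_force: [-1.8, -0.4, 4.2]
gripper_width: 0.16
gripper_force: 30.0
```

```bash
python3 -c "
from h import *
s,R,p=st()"
```

```text
t 27.15 tcp [0.4557 0.3225 0.0962] xdir -6.58 tilt [ 0.0001 -0.0002] j [ 51.9  24.6 -20.1   0.  -45.3  31.5] w 13.9 gf 30.0 F [-1.8 -0.4  4.2]
```

servo_tool:
  slide:
    - [0.0005,0,0]
    - [0.001,0,0]
    - [0.0015,0,0]
    - [0.002,0,0]
    - [0.002,0,0]
  spin: [0,0,0,0,0]
  grip: [1,1,1,1,1]

```text
time_s: 27.57
tcp_pos: [0.4563, 0.3224, 0.0961]
ee_rot: [[0.993, -0.115, -0.002], [-0.115, -0.993, -0.0], [-0.002, 0.001, -1.0]]
wrist_force: [-6.7, 0.8, 6.5]
gripper_width: 0.157
gripper_force: 30.0
```

servo_tool:
  slide:
    - [0.0005,0,0]
    - [0.001,0,0]
    - [0.001,0,0]
    - [0.001,0,0]
    - [0.001,0,0]
  spin: [0,0,0,0,0]
  grip: [1,1,1,1,1]

```text
time_s: 27.98
tcp_pos: [0.4564, 0.3223, 0.0961]
ee_rot: [[0.993, -0.115, -0.003], [-0.115, -0.993, -0.001], [-0.003, 0.001, -1.0]]
wrist_force: [-11.3, 2.0, 8.6]
gripper_width: 0.155
gripper_force: 30.0
```

Firm stop after 18.8 mm of travel, which only the end stop allows (the rim would block by 14). Relax, open, lift.

servo_tool:
  slide:
    - [-0.001,0,0]
    - [-0.002,0,0]
    - [-0.002,0,0]
    - [-0.002,0,0]
    - [-0.002,0,0]
  spin: [0,0,0,0,0]
  grip: [1,1,1,1,1]

```text
time_s: 28.4
tcp_pos: [0.4562, 0.3224, 0.0962]
ee_rot: [[0.993, -0.115, -0.001], [-0.115, -0.993, -0.0], [-0.001, 0.0, -1.0]]
wrist_force: [-5.5, -1.2, 4.7]
gripper_width: 0.158
gripper_force: 30.0
```

servo_tool:
  slide:
    - [0,0,0]
    - [0,0,0]
    - [0,0,0]
    - [0,0,0]
    - [0,0,0]
  spin: [0,0,0,0,0]
  grip: [0.6,0.6,0.6,0.6,0.6]

```text
time_s: 28.82
tcp_pos: [0.4568, 0.3226, 0.0958]
ee_rot: [[0.993, -0.115, 0.0], [-0.115, -0.993, 0.0], [0.0, -0.0, -1.0]]
wrist_force: [-0.6, -0.2, 0.6]
gripper_width: 0.379
gripper_force: 0.0
```

servo_tool:
  slide:
    - [0,0,-0.01]
    - [0,0,-0.03]
    - [0,0,-0.06]
    - [0,0,-0.09]
    - [0,0,-0.1]
  spin: [0,0,0,0,0]
  grip: [0.6,0.6,0.6,0.6,0.6]

```text
time_s: 29.23
tcp_pos: [0.4585, 0.3241, 0.2017]
ee_rot: [[0.994, -0.113, 0.007], [-0.113, -0.994, 0.006], [0.006, -0.007, -1.0]]
wrist_force: [0.8, 0.2, 1.5]
gripper_width: 0.402
gripper_force: 0.0
```

servo_tool:
  slide:
    - [0,0,0]
    - [0,0,0]
    - [0,0,0]
    - [0,0,0]
    - [0,0,0]
  spin: [0,0,0,0,0]
  grip: [0.6,0.6,0.6,0.6,0.6]

```text
time_s: 29.65
tcp_pos: [0.456, 0.322, 0.1946]
ee_rot: [[0.993, -0.115, -0.002], [-0.115, -0.993, -0.002], [-0.002, 0.002, -1.0]]
wrist_force: [-0.3, 0.2, -0.3]
gripper_width: 0.401
gripper_force: 0.0
```

```bash
python3 - <<'E'
from h import *
s,R,p=st()
d=capture('wrist')
D=d['depth'];H=np.array(d['hand_eye']);v,u=np.nonzero(D>0);z=D[v,u]
P=np.c_[(u-d['cx'])/d['fx']*z,(v-d['cy'])/d['fy']*z,z];W=(P@H[:3,:3].T+H[:3,3])@R.T+p
k=(W[:,2]>.086)&(W[:,2]<.094)&(np.hypot(W[:,0]-.456,W[:,1]-.323)<.022);m=W[k].mean(0);print('knob',k.sum(),m,'dist',np.hypot(*(m[:2]-[.5187,.3156])))
for n in ('hole_a','ring_center'):print(n,[(np.round(x['point'],4).tolist(),round(x['conf'],2)) for x in tip_of(n,'wrist')[:2]])
capture('side')
for n in ('pump_bottle','flux_jar','parts_tub','spanner','hole_a'):print(n,[(np.round(x['point'],4).tolist(),round(x['conf'],2)) for x in tip_of(n,'side')[:2]])
E
```

```text
t 29.65 tcp [0.456  0.322  0.1946] xdir -6.58 tilt [-0.0019 -0.0022] j [ 51.9  18.2 -13.4  -0.  -58.6  31.6] w 34.9 gf 0.0 F [-0.3  0.2 -0.3]
knob 343 [0.4562553  0.32256522 0.09012597] dist 0.06283195265604086
hole_a [([0.5392, 0.2856, 0.0754], 0.67), ([0.4998, 0.3425, 0.0701], 0.55)]
ring_center []
pump_bottle [([0.4717, 0.1948, 0.0041], 0.9)]
flux_jar [([0.5736, 0.4433, -0.0004], 0.84)]
parts_tub [([0.4358, -0.2706, 0.0033], 0.56), ([0.4081, -0.0854, -0.0015], 0.45)]
spanner [([0.4426, 0.0166, -0.0019], 0.78), ([0.4101, -0.0822, -0.0004], 0.43)]
hole_a [([0.4983, 0.34, 0.0704], 0.95), ([0.5381, 0.2907, 0.0703], 0.64)]
```

```bash
python3 -c "
from station import *
print(finish_job())"
```

```text
the job is handed in; nothing more can be done
None
```

The job is handed in (about 30 s of the 72 s used): the ring was turned to its stop with both prongs in, the spanner is back on the bench, and the keeper is at its end stop; final checks found the bottle, jar and tub in place. The judge's verdict isn't known, I viewed 11 pictures against the limit of 10, and the first descent onto the spanner overshot to a 109 N reading at the end of that move (limits: 120 N at the wrist, 40 N if the gripper's body was what pressed).

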